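Bring the dish into the viewer and hold the flap open at the mark

TASK

With the viewer's flap still shut, wind the handwheel clockwise by its red crank knob until the dish carriage has run all the way into the chamber against its stop. Then take the steel bar on the flap, swing the flap up until its yellow pointer lies on the red mark of the protractor, and hold it there: the flap falls shut if let go, so finish while the gripper is still holding the flap, at rest, at the mark. Leave the red mark, the bottles, the timer and the beaker where they are.

Things in the scene. Friction and masses are not known exactly. Their poses are not given: they have to be found in the camera images.
- viewer: dish viewer, a fixed grey base plate 360 mm wide (its y) and 160 to 190 mm deep (its x) on the table, with a white open-topped chamber (145 x 190 mm, walls up to z 115 mm) on its right half and a handwheel at its front left. Origin on the table under the middle of the unit; its x axis points away from the robot, its y to the left, z up, and it stands yawed by a few degrees. The places below given as (x, y, z) are in mm in this frame.
- handwheel (a joint): angle of the handwheel about its vertical axis, rad: 0 = carriage fully out, grows clockwise seen from above, 7.5 = carriage at its stop (hard end). Each rad moves the carriage 20 mm. Starts between 0 and 2.2. Turns with light friction (about 1 N at the knob) and stays where it is left.
- wheel_axis (a point): point on the handwheel's vertical axis at (-55, 105, 109), at the height of the middle of the crank knob. The wheel is a black disc 88 mm across, its upper face at z 75 mm (hub up to 82 mm).
- knob_grip (a point): middle of the red crank knob, at 34 mm radius from the wheel's axis and at z 109 mm. The knob is an upright round grip 17 mm across, from z 79 to 129 mm, that spins freely on its pin, so it can be gripped from above and led round a circle without turning the gripper. It turns with the wheel.
- carriage (a joint): travel of the dish carriage (aluminium plate 66 x 75 mm with an amber petri dish on it) along the rail to the viewer's right (its -y), m: 0 = fully out, 0.15 = against its red stop inside the chamber. Driven only by the handwheel: 0.02 m per rad.
- flap: the grey flap, a plate 150 x 195 x 6 mm on top of the chamber, with its bar and pointer. Origin on the hinge line, x along it, y along the flap away from the hinge.
- flap_angle (a joint): angle of the flap, rad: 0 = shut (level), grows as its left edge swings up about the hinge on its right edge; end stop at 1.4. No friction: it falls shut from any angle when let go. It weighs 0.2 to 0.42 kg and is lifted with 1 to 3 N at the bar.
- flap_hinge (a point): point on the flap's hinge line at (25, -200, 120). The hinge line is level, along the viewer's x axis.
- flap_bar (a point): steel bar handle on the flap near its free left edge: round bar 10 mm thick, 80 mm long, along the viewer's x, held by a post at each end (64 mm free between the posts), its axis 35 mm off the flap's face. The point is the middle of the bar: with the flap shut at (25, -30, 158), that is 170 mm left of the hinge and 38 mm above it; it circles about flap_hinge with the flap.
- pointer (a point): tip of the thin yellow pointer fixed to the flap's front edge (the end facing the robot), 93 mm from the hinge line, passing in front of the protractor. The y axis here points along the flap away from the hinge.
- mark_tab (a point): middle of the red mark, a tab 26 mm long (radially) and 15 mm wide on the rim of the dark protractor arc that faces the robot, 95 mm from the hinge line. The y axis here points from the hinge line to the mark. The mark does not move by itself.
- mark (a joint): angle of the red mark about the flap's hinge line, rad, on the same scale as joint flap_angle: the flap's pointer lies on the mark when joint flap_angle equals joint mark. Set between 0.65 and 1.05.
- buffer_red: white buffer bottle with red cap, 50 mm wide, 100 mm tall, a bystander; origin under its middle
- buffer_yellow: white buffer bottle with yellow cap, 50 mm wide, 100 mm tall, a bystander; origin under its middle
- bench_timer: white bench timer lying on its back, 62 x 62 x 20 mm, a bystander; origin under its middle
- glass_beaker: small glass beaker, 60 mm tall, a bystander; origin under its middle

How it is judged:
By the outcome, as a careful person would: the job done as asked, in the order asked, and still so for the second after the job is handed in, while the arm keeps its last pose, push and grip.
It also fails if it takes over 58 s, if anything falls off the work surface, if the arm or the gripper's body presses on something with over 40 N, if the wrist force passes 120 N, or if a joint passes its speed limit or range.

ROBOT

A 7-joint arm with a two-finger parallel gripper is mounted at the origin on a cart in front of the work surface, level with it; the furniture and walls round the work are solid. World frame = base frame: x ahead of the robot, y to its left, z up, the work surface at z = 0. Lengths are in m, angles in rad, forces in N, time in s.
With the tool pointing down it reaches from about 0.4 to 0.85 m from the base axis. Payload 10.4 kg.
Tool frame: the origin (TCP) lies midway between the tips of the shut fingers; the grasp point (between the pads) lies 19 mm behind it (ctrl.hold_point_z is the distance from the TCP to the grasp point, in m); z points along the fingers, y is the line along which they close (so a half turn about z gives the same grasp; the last joint's range is limited). The gripper opens to 85 mm and grips with 20 to 120 N. Pads are 22 mm wide; open, the fingers measure 114 mm over their backs; the gripper's body (76 mm by 85 mm) begins 54 mm behind the grasp point. The pads swing forward as they close: fully open they stand 13 mm farther back than shut.
Start: joints at [1.287, 0.332, -0.065, 1.46, 0.022, 1.35, -0.088], TCP at [0.161, -0.604, 0.231] pointing down, gripper open.
Joint ranges: [-2.6, 2.6], [-0.5, 2.12], [-1.47, 1.34], [0.16, 2.42], [-1.27, 4.41], [0.06, 2.06], [-2.6, 2.6]. Speed limits (rad/s): [2.22, 2.22, 2.79, 2.79, 3.14, 3.14, 3.14].

INTERFACE

Orientations are given as a unit quaternion [x, y, z, w].
In Python, from cell import ctrl gives the robot as it stands. The module is installed in compiled form; this text tells all that it offers.
- The arm moves only by the shell command python3 -m pendant 'ROWS' [OPENING]. ROWS is JSON, one flat list of numbers, 6 for each row, row after row: the shift along the world's x, y, z in cm, then the turn, a rotation vector about the world's x, y, z in rad. A call has 1 to 10 rows; each row is the pose to reach, as a shift and turn from the pose commanded when the call began; what a row does not reach only later rows make up. A row lasts 1/8 s, in which the tool goes at most 62.5 mm and 10.7 degrees, less where a joint would pass 70% of its speed; a pose out of reach is approached as far as the arm can. A call with a gripper value outside its range is refused whole. OPENING is the opening, from -1 (shut) to 1 (fully open), set as the call begins (- or left out, the last holds). The fingers move at their own pace and stop on an object; the grip force is fixed at half the most. Time passes only in rows, so rows that repeat a pose let the fingers close. It gives the time, the measured TCP pose, the force, the opening and the grip force at its end, in the units of the state.
- ctrl.get_state(): the state, without advancing time (a new reading comes with each control period).
- ctrl.grab_frame(name): name is "side" or "top" or "wrist"; returns a dict with "color" (384x512x3 uint8, red, green, blue), "z_map" (384x512 float32, m along the optical axis (not along the pixel's ray), 0 where there is no reading), "K" (3x3 intrinsics, pixels), "world_to_cam" (4x4, takes a point from world to camera coordinates). Camera axes: x right, y up, looking along -z (the intrinsics and any distortion apply to the point x, -y, -z); pixel columns grow to the right and rows downward; lengths in m; the calibration is good to about 2 mm. A picture is of the moment at which its call begins.
- ctrl.finish_job(): hands the job in; it is judged then, once.
Trained networks look in a picture, given as the dict that the camera call returned (one of the last four; its "shot" number tells which), for a name from the list of things; names that differ only in an ending like _2 or _b are one class to them, and where a whole thing is asked for, a point or a joint stands for the part that bears it (a point fixed in the world has none). Each returns a list of dicts, best first, with "conf" (0 to 1); they miss things now and then, are a little off and sometimes report something else, mostly with a low value. They report only what shows in the picture. A call takes as long as a camera call.
- ctrl.spot_in(picture, name): "extent" ([left, top, right, bottom] in pixels, round what is visible of it).
- ctrl.spot_point(picture, name): "xy" ([column, row] in pixels: a listed point, or the origin of a listed thing).
The state is a dict: "t": time; "joint_positions": joint angles; "joint_vel": joint speeds; "joint_efforts": joint torques, N m; "tcp_pos": TCP position; "eef_rot": TCP orientation; "contact_force": force on the tool from outside, world axes, zero at the start; "torque": the same for the moment, N m; "finger_gap": finger opening in m; "finger_force": force on a finger pad.
Only numpy, scipy, OpenCV 4.12 (cv2) and the standard library are available. Lean on these libraries where they do the work, as an engineer would, in place of code of your own. Each camera call takes 0.05 s, during which the arm holds its last target. There are 200 camera calls.

## Working session

There is one attempt and no reset: what is moved stays moved. The work goes in short steps, Python scripts to look and compute and a shell command to move; the robot and the scene stay as the last step left them, time stands still between calls to the robot, and variables do not carry over. Pictures are saved under pics/ and viewed, at most 10 in all, crops included, and the job is handed in when it is done.

```bash
mkdir -p pics
cat > h.py <<'E'
import numpy as np, cv2
from cell import ctrl
def ray(p,uv,z=None):
    """world point at pixel: by depth (z None) or on plane z"""
    K=p["K"];T=np.linalg.inv(p["world_to_cam"]);u,v=uv
    d=np.array([(u-K[0,2])/K[0,0],-(v-K[1,2])/K[1,1],-1.])
    if z is None:
        r,c=int(round(v)),int(round(u)); w=p["z_map"][max(r-1,0):r+2,max(c-1,0):c+2]; w=w[w>0]
        return T[:3,:3]@(d*np.median(w))+T[:3,3] if w.size else None
    D=T[:3,:3]@d;o=T[:3,3]; return o+D*(z-o[2])/D[2]
def save(p,n): cv2.imwrite("pics/"+n+".png",p["color"][:,:,::-1])
def proj(p,X):
    c=p["world_to_cam"]@np.r_[X,1]; K=p["K"]; return np.array([K[0,2]+K[0,0]*c[0]/-c[2],K[1,2]-K[1,1]*c[1]/-c[2]])
E
python3 - <<'E'
from h import *
np.set_printoptions(precision=4,suppress=True)
s=ctrl.get_state();print(s["tcp_pos"],s["eef_rot"],s["finger_gap"],s["t"])
Z={"wheel_axis":.109,"knob_grip":.109,"flap_hinge":.12,"flap_bar":.158,"viewer":0}
ims=[]
for cam in("top","side"):
    p=ctrl.grab_frame(cam);ims.append(p["color"])
    for n in["viewer","wheel_axis","knob_grip","flap_hinge","flap_bar","pointer","mark_tab","buffer_red","buffer_yellow","bench_timer","glass_beaker"]:
        for q in ctrl.spot_point(p,n)[:1]:
            print(cam,n,round(q["conf"],2),np.round(q["xy"],1),"depth",ray(p,q["xy"]),"plane",ray(p,q["xy"],Z[n]) if n in Z else "")
    print(cam,np.linalg.inv(p["world_to_cam"])[:3,3])
cv2.imwrite("pics/a.png",cv2.resize(np.hstack(ims)[:,:,::-1],(800,300)))
save({"color":ims[0]},"top0")
E
```

```text
[ 0.1611 -0.6035  0.2305] [ 0.9915  0.1301 -0.0001 -0.0007] 0.08549795301542264 0.0
top viewer 0.71 [298.  181.5] depth [ 0.5098 -0.0249  0.1267] plane [ 0.5322 -0.0367  0.    ]
top wheel_axis 0.71 [200.1 201.1] depth [0.4494 0.2759 0.079 ] plane [0.4459 0.2708 0.109 ]
top knob_grip 0.92 [191.4 210.5] depth [0.4148 0.2924 0.1276] plane [0.4165 0.296  0.109 ]
top flap_hinge 0.7 [297.  175.5] depth [ 0.5291 -0.0222  0.1216] plane [ 0.5294 -0.0223  0.12  ]
top flap_bar 0.72 [243.5 173.2] depth [0.5326 0.1401 0.1226] plane [0.5256 0.1382 0.158 ]
top pointer 0.55 [266.7 211. ] depth [0.4305 0.0661 0.002 ] plane 
top mark_tab 0.56 [277.4 202.8] depth [0.4348 0.039  0.205 ] plane 
top buffer_red 0.5 [338.8 232.3] depth [ 0.362  -0.1516  0.0978] plane 
top buffer_yellow 0.53 [359.4 219.9] depth [ 0.4038 -0.2235  0.0605] plane 
top bench_timer 0.7 [163.2 206.4] depth [0.4363 0.4077 0.0173] plane 
top glass_beaker 0.7 [360.2 222.1] depth [ 0.3965 -0.2243  0.0666] plane 
top [0.3135 0.0787 1.2366]
side viewer 0.89 [261.1 200. ] depth [0.4736 0.0357 0.1229] plane [0.5016 0.1618 0.    ]
side knob_grip 0.85 [228.3 155.5] depth [0.4168 0.2822 0.1078] plane [0.4166 0.2807 0.109 ]
side flap_hinge 0.61 [286.  211.2] depth [ 0.53   -0.0214  0.1229] plane [ 0.5309 -0.0186  0.12  ]
side flap_bar 0.81 [270.1 165.2] depth [0.5233 0.1383 0.1596] plane [0.5238 0.1403 0.158 ]
side pointer 0.6 [243.4 196.5] depth [0.4378 0.1262 0.0608] plane 
side mark_tab 0.49 [247.  184.6] depth [0.4333 0.0256 0.1962] plane 
side buffer_red 0.83 [237.4 296.4] depth [ 0.3647 -0.1873  0.0224] plane 
side buffer_yellow 0.93 [258.5 318.4] depth [ 0.3998 -0.2738  0.0576] plane 
side bench_timer 0.73 [261.8 200. ] depth [0.4758 0.0364 0.1218] plane 
side glass_beaker 0.56 [321.2 282.4] depth [ 0.578  -0.1988  0.0326] plane 
side [ 0.3157 -0.6762  0.8172]
```

View pics/a.png

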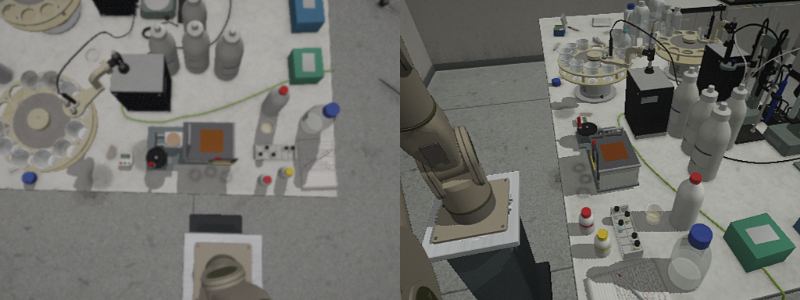

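The overview shows the viewer in the middle of the table. In the top view the wheel with its red knob is at about (200, 205) and the flap at (243–300, 155–205). The bottles sit to the right, clear of both. Next I fit the viewer's pose from depth.

```bash
cat >> h.py <<'E'
def cloud(p):
    K=p["K"];T=np.linalg.inv(p["world_to_cam"]);z=p["z_map"];v,u=np.mgrid[:z.shape[0],:z.shape[1]]
    P=np.stack([(u-K[0,2])/K[0,0]*z,-(v-K[1,2])/K[1,1]*z,-z],-1)
    return P@T[:3,:3].T+T[:3,3]
E
python3 - <<'E'
from h import *
np.set_printoptions(precision=4,suppress=True)
for cam in("top","side"):
    p=ctrl.grab_frame(cam);W=cloud(p);c=p["color"].astype(int)
    ok=(p["z_map"]>0)&(W[...,2]>.115)&(W[...,2]<.130)&(W[...,0]>.4)&(W[...,0]<.65)&(W[...,1]>-.06)&(W[...,1]<.2)
    m=cv2.morphologyEx(ok.astype(np.uint8),cv2.MORPH_OPEN,np.ones((3,3)))
    n,l,st,_=cv2.connectedComponentsWithStats(m);i=1+st[1:,4].argmax()
    q=W[l==i];print(cam,len(q),q[:,2].mean(),cv2.minAreaRect(np.float32(q[:,:2]*1000)))
    red=(c[...,0]>1.7*c[...,1])&(c[...,0]>1.7*c[...,2])&(c[...,0]>90)
    for nm,b in(("knob",(.36,.52,.22,.33,.07,.14)),("mark",(.38,.46,-.03,.12,.13,.26))):
        k=red&(W[...,0]>b[0])&(W[...,0]<b[1])&(W[...,1]>b[2])&(W[...,1]<b[3])&(W[...,2]>b[4])&(W[...,2]<b[5])
        q=W[k];print(nm,len(q),q.mean(0) if len(q) else "",np.ptp(q,axis=0) if len(q) else "")
    x0,y0=(170,140) if cam=="top" else (190,130)
    cv2.imwrite(f"pics/{cam}z.png",cv2.resize(p["color"][y0:y0+90,x0:x0+140,::-1],None,fx=4.5,fy=4.5,interpolation=2))
a=cv2.imread("pics/topz.png");b=cv2.imread("pics/sidez.png");cv2.imwrite("pics/b.png",cv2.resize(np.vstack([a,b]),(466,600)))
E
```

```text
top 3027 0.12280650919855311 ((513.9288940429688, 69.26583862304688), (149.26953125, 203.91366577148438), 1.1096848249435425)
knob 23 [0.4186 0.2902 0.1263] [0.0155 0.0124 0.0188]
mark 27 [0.4357 0.0368 0.2022] [0.0092 0.02   0.0184]
side 2310 0.12212051871789256 ((506.20220947265625, 65.64669036865234), (162.57640075683594, 208.18984985351562), 0.3653380572795868)
knob 18 [0.4221 0.2847 0.1075] [0.0084 0.0132 0.0516]
mark 16 [0.4361 0.0299 0.2026] [0.0083 0.0095 0.0112]
```

View pics/b.png

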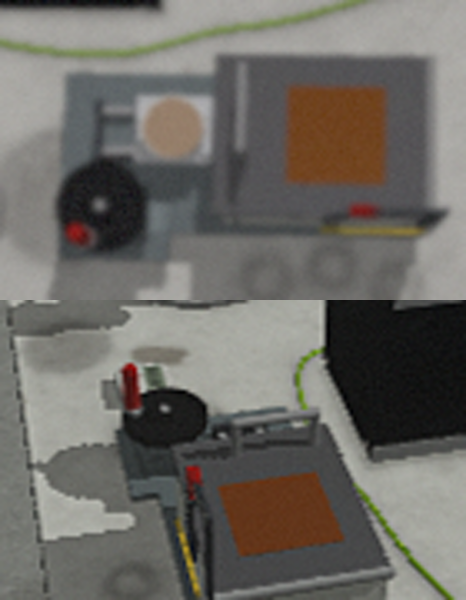

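The flap centre fits at about (0.514, 0.069), yaw is 1–2° and the knob is near (0.419, 0.288). In the zoomed view the mark is on the protractor at upper right and the wheel at left. I'm moving over the wheel.

```bash
python3 -m pendant '[15,10,17,0,0,-0.1,30,25,17,0,0,-0.2,33.9,30.4,17,0,0,-0.235,33.9,30.4,17,0,0,-0.235,33.9,30.4,17,0,0,-0.235,33.9,30.4,17,0,0,-0.235,33.9,30.4,17,0,0,-0.235,33.9,30.4,17,0,0,-0.235,33.9,30.4,17,0,0,-0.235,33.9,30.4,17,0,0,-0.235]' 1
```

```text
t: 2.55
tcp_pos: [0.4999, -0.3003, 0.4011]
eef_rot: [1.0, 0.013, -0.0, 0.0]
contact_force: [-0.1, -0.2, -0.8]
finger_gap: 0.0856
finger_force: 0.0
```

```bash
python3 -m pendant '[-7,58,-10,0,0,0,-7,58,-10,0,0,0,-7,58,-10,0,0,0,-7,58,-10,0,0,0,-7,58,-10,0,0,0,-7,58,-10,0,0,0,-7,58,-10,0,0,0,-7,58,-10,0,0,0,-7,58,-10,0,0,0,-7,58,-10,0,0,0]'
python3 -m pendant '[-7,0,0,0,0,0,-7,0,0,0,0,0]'
python3 - <<'E'
from h import *
np.set_printoptions(precision=4,suppress=True)
p=ctrl.grab_frame("wrist");save(p,"w1");print(ctrl.get_state()["tcp_pos"])
Z={"wheel_axis":.109,"knob_grip":.109,"flap_hinge":.12,"flap_bar":.158,"pointer":None,"mark_tab":None}
for n in Z:
    for q in ctrl.spot_point(p,n)[:1]: print(n,round(q["conf"],2),np.round(q["xy"],1),ray(p,q["xy"]),ray(p,q["xy"],Z[n]) if Z[n] else "")
E
```

```text
t: 3.8
tcp_pos: [0.4293, 0.2817, 0.3007]
eef_rot: [1.0, 0.013, -0.0, 0.0]
contact_force: [1.8, -1.1, -0.1]
finger_gap: 0.0855
finger_force: 0.0
t: 4.05
tcp_pos: [0.3578, 0.28, 0.3008]
eef_rot: [1.0, 0.014, -0.0, 0.001]
contact_force: [0.3, -1.0, 0.5]
finger_gap: 0.0858
finger_force: 0.0
[0.3588 0.2794 0.3013]
wheel_axis 0.59 [259.3  80.6] [0.4518 0.28   0.0819] [0.4505 0.2802 0.109 ]
knob_grip 0.98 [249.2 111.1] [0.4199 0.2898 0.1284] [0.419  0.2903 0.109 ]
flap_hinge 0.68 [161.7  82. ] [0.4494 0.411  0.019 ] [0.446  0.3804 0.12  ]
pointer 0.9 [461.  106.9] [ 0.4279 -0.0129 -0.0008] 
mark_tab 0.2 [343.3  44.6] [0.4976 0.1783 0.0444]
```

View pics/w1.png

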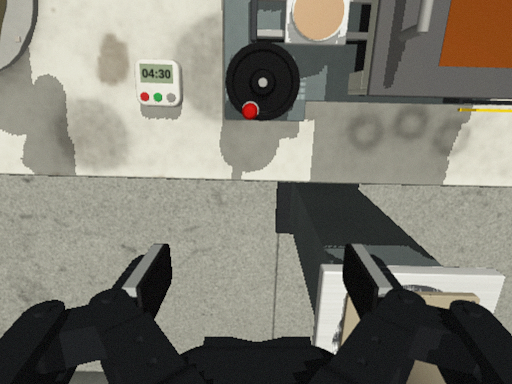

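The wrist view shows the hub at (263, 82), the knob at (250, 110), the wheel disc centred near (262, 81), the bar at (425, 15) and the pointer tip at (461, 108).

Run:
```python
from h import *
np.set_printoptions(precision=4,suppress=True)
p=ctrl.grab_frame("wrist");c=p["color"].astype(int)
print("hub",ray(p,(263,82.5),.082))
g=c.max(2)<50; g[:35]=0;g[130:]=0;g[:,:220]=0;g[:,305:]=0
m=cv2.morphologyEx(g.astype(np.uint8),cv2.MORPH_CLOSE,np.ones((9,9)));n,l,st,ct=cv2.connectedComponentsWithStats(m);i=1+st[1:,4].argmax()
cn=cv2.findContours((l==i).astype(np.uint8),0,2)[0][0];P=np.array([ray(p,q[0],.075)[:2] for q in cn]);h=cv2.minEnclosingCircle(np.float32(P*1000));print("disc",h)
red=(c[...,0]>1.7*c[...,1])&(c[...,0]>1.7*c[...,2])&(c[...,0]>90)
W=cloud(p);k=red&(W[...,2]>.07)&(W[...,1]<.34)&(W[...,1]>.2)
top=k&(W[...,2]>.122);q=W[top];print("knobtop",len(q),cv2.minEnclosingCircle(np.float32(q[:,:2]*1000)),q[:,2].max())
# flap left edge direction
e=(W[...,2]>.118)&(W[...,2]<.128)&(W[...,1]>.1)&(W[...,1]<.2)
rows=[r for r in range(5,95) if e[r].sum()>10];E=np.array([[W[r][e[r]][:,0].mean(),W[r][e[r]][:,1].max()] for r in rows]);print("edge",np.polyfit(E[:,0],E[:,1],1),np.median(E[:,1]),E[0],E[-1])
```

```text
hub [0.4533 0.2753 0.082 ]
disc ((454.67926025390625, 275.7930603027344), 47.11677932739258)
knobtop 212 ((426.1017150878906, 288.59783935546875), 14.152698516845703) 0.44368236114985554
edge [0.0038 0.1669] 0.16876537528983304 [0.5241 0.169 ] [0.4438 0.1689]
```

```bash
python3 -m pendant '[6.1,1.1,-5,0,0,0,6.1,1.1,-10,0,0,0,6.1,1.1,-15,0,0,0,6.1,1.1,-19,0,0,0,6.1,1.1,-21,0,0,0,6.1,1.1,-21,0,0,0]' 1
python3 -m pendant '[0,0,0,0,0,0,0,0,0,0,0,0,0,0,0,0,0,0,0,0,0,0,0,0,0,0,0,0,0,0,0,0,0,0,0,0]' -1
python3 - <<'E'
from h import *
p=ctrl.grab_frame("top");W=cloud(p);save(p,"t2")
cv2.imwrite("pics/t2z.png",cv2.resize(p["color"][140:220,160:310,::-1],None,fx=5,fy=5,interpolation=2))
E
```

```text
t: 5.2
tcp_pos: [0.4209, 0.2909, 0.0908]
eef_rot: [1.0, 0.013, -0.001, 0.0]
contact_force: [0.2, 0.2, 0.6]
finger_gap: 0.0857
finger_force: 0.0
t: 5.95
tcp_pos: [0.4216, 0.2913, 0.0919]
eef_rot: [1.0, 0.013, 0.0, -0.0]
contact_force: [0.1, 0.3, 6.5]
finger_gap: 0.0154
finger_force: 58.5
```

Run:
```python
import numpy as np
a=np.array([-3.04,1.53]);p0=np.arctan2(a[1],a[0])
for i in range(0,24):
    d=i*.33;v=3.4*np.array([np.cos(p0-d),np.sin(p0-d)])-a;print(i,round(d,2),np.round(v,2))
```

```text
0 0.0 [ 0. -0.]
1 0.33 [0.66 0.9 ]
2 0.66 [1.58 1.54]
3 0.99 [2.65 1.85]
4 1.32 [3.77 1.79]
5 1.65 [4.8  1.38]
6 1.98 [5.65 0.65]
7 2.31 [ 6.22 -0.32]
8 2.64 [ 6.44 -1.41]
9 2.97 [ 6.29 -2.52]
10 3.3 [ 5.8  -3.52]
11 3.63 [ 5.  -4.3]
12 3.96 [ 4.   -4.79]
13 4.29 [ 2.89 -4.93]
14 4.62 [ 1.8 -4.7]
15 4.95 [ 0.84 -4.12]
16 5.28 [ 0.12 -3.27]
17 5.61 [-0.29 -2.23]
18 5.94 [-0.33 -1.11]
19 6.27 [-0.02 -0.04]
20 6.6 [0.63 0.87]
21 6.93 [1.54 1.52]
22 7.26 [2.61 1.84]
23 7.59 [3.72 1.8 ]
```

Winding the first quarter or so, in small steps, to check the circle.

```bash
python3 -m pendant '[0.66,0.9,0,0,0,0,1.58,1.54,0,0,0,0,2.65,1.85,0,0,0,0,3.77,1.79,0,0,0,0,4.8,1.38,0,0,0,0,4.8,1.38,0,0,0,0]'
python3 - <<'E'
from cell import ctrl
import numpy as np
a=[]
for i in range(1): s=ctrl.get_state();print(np.round(s["tcp_pos"],4),np.round(s["contact_force"],1),np.round(s["torque"],2))
E
```

```text
t: 6.75
tcp_pos: [0.4704, 0.3044, 0.0919]
eef_rot: [1.0, 0.012, 0.0, 0.0]
contact_force: [-0.5, -2.0, 6.3]
finger_gap: 0.0153
finger_force: 58.9
[0.4704 0.3044 0.0919] [-0.5 -2.   6.3] [-0.53  0.11  0.05]
```

```bash
python3 -m pendant '[0.85,-0.73,0,0,0,0,1.42,-1.7,0,0,0,0,1.64,-2.79,0,0,0,0,1.49,-3.9,0,0,0,0,1.0,-4.9,0,0,0,0,0.2,-5.68,0,0,0,0,-0.8,-6.17,0,0,0,0,-1.91,-6.31,0,0,0,0,-3.0,-6.08,0,0,0,0,-3.0,-6.08,0,0,0,0]'
python3 - <<'E'
from h import *
p=ctrl.grab_frame("top")
cv2.imwrite("pics/t3z.png",cv2.resize(p["color"][140:220,160:310,::-1],None,fx=5,fy=5,interpolation=2))
E
```

```text
t: 8.0
tcp_pos: [0.4388, 0.2444, 0.0918]
eef_rot: [1.0, 0.013, 0.0, 0.0]
contact_force: [-1.3, -0.6, 6.9]
finger_gap: 0.015
finger_force: 59.2
```

View pics/t3z.png

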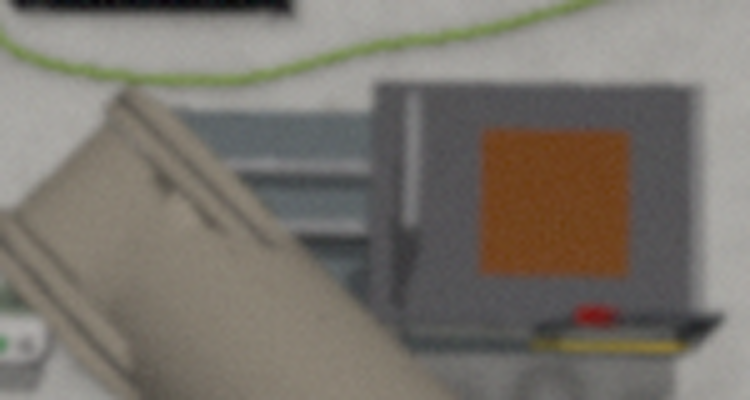

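The carriage has passed under the flap, leaving the rails empty at (300, 200). I'm going on to the earliest possible stop angle, then winding in smaller steps.

```bash
python3 -m pendant '[-0.96,0.58,0,0,0,0,-1.68,1.43,0,0,0,0,-1.68,1.43,0,0,0,0]'; python3 -m pendant '[-0.23,0.5,0,0,0,0,-0.41,1.04,0,0,0,0,-0.41,1.04,0,0,0,0]'; python3 -m pendant '[-0.08,0.55,0,0,0,0,-0.04,1.12,0,0,0,0,-0.04,1.12,0,0,0,0]'
```

```text
t: 8.43
tcp_pos: [0.4222, 0.2592, 0.0918]
eef_rot: [1.0, 0.013, 0.0, -0.0]
contact_force: [-1.3, 0.5, 7.9]
finger_gap: 0.0151
finger_force: 59.2
t: 8.8
tcp_pos: [0.4185, 0.2693, 0.0918]
eef_rot: [1.0, 0.013, 0.0, -0.0]
contact_force: [-2.5, 0.8, 8.8]
finger_gap: 0.0151
finger_force: 59.3
t: 9.18
tcp_pos: [0.4182, 0.2806, 0.0919]
eef_rot: [1.0, 0.013, 0.0, -0.0]
contact_force: [-0.7, 0.8, 7.7]
finger_gap: 0.0153
finger_force: 59.2
```

```bash
python3 -m pendant '[0.11,0.55,0,0,0,0,0.31,1.07,0,0,0,0,0.31,1.07,0,0,0,0]'; python3 -m pendant '[0.29,0.48,0,0,0,0,0.29,0.48,0,0,0,0]';python3 -m pendant '[0.36,0.43,0,0,0,0,0.36,0.43,0,0,0,0]'
```

```text
t: 9.55
tcp_pos: [0.4216, 0.2913, 0.0919]
eef_rot: [1.0, 0.013, 0.0, -0.0]
contact_force: [0.5, 1.2, 7.1]
finger_gap: 0.0153
finger_force: 59.2
t: 9.8
tcp_pos: [0.4245, 0.296, 0.0919]
eef_rot: [1.0, 0.013, 0.0, -0.0]
contact_force: [-0.5, 1.0, 7.9]
finger_gap: 0.0148
finger_force: 59.3
t: 10.05
tcp_pos: [0.4282, 0.3002, 0.0919]
eef_rot: [1.0, 0.013, 0.001, -0.0]
contact_force: [0.2, 1.3, 6.7]
finger_gap: 0.0149
finger_force: 59.3
```

```bash
python3 -m pendant '[0.43,0.35,0,0,0,0,0.43,0.35,0,0,0,0]'; python3 -m pendant '[0.48,0.3,0,0,0,0,0.48,0.3,0,0,0,0]';python3 -m pendant '[0.52,0.2,0,0,0,0,0.52,0.2,0,0,0,0]'
```

```text
t: 10.3
tcp_pos: [0.4325, 0.3038, 0.0919]
eef_rot: [1.0, 0.013, 0.001, -0.0]
contact_force: [-0.5, 1.2, 7.8]
finger_gap: 0.0154
finger_force: 59.3
t: 10.55
tcp_pos: [0.4374, 0.3066, 0.0919]
eef_rot: [1.0, 0.013, 0.001, -0.0]
contact_force: [0.1, 0.6, 6.7]
finger_gap: 0.0151
finger_force: 59.2
t: 10.8
tcp_pos: [0.4402, 0.3079, 0.0917]
eef_rot: [1.0, 0.013, -0.002, 0.001]
contact_force: [-9.8, -5.1, 17.2]
finger_gap: 0.0152
finger_force: 60.5
```

The wheel stopped dead at about 7.0 rad of winding with roughly 11 N on the knob, against 1 N of friction, so it's on its stop. I'm releasing, rising and looking at the flap.

```bash
python3 -m pendant '[-0.1,0,0,0,0,0,-0.1,0,0,0,0,0,-0.1,0,0,0,0,0,-0.1,0,0,0,0,0]' 1; python3 -m pendant '[0,0,6,0,0,0,0,0,12,0,0,0,0,0,18,0,0,0,-4,-8,22,0,0,0,-7,-14,22,0,0,0,-11,-20,22,0,0,0,-11,-20,22,0,0,0,-11,-20,22,0,0,0]'
python3 - <<'E'
from h import *
np.set_printoptions(precision=4,suppress=True)
p=ctrl.grab_frame("wrist");save(p,"w2");print(ctrl.get_state()["tcp_pos"])
Z={"flap_hinge":.12,"flap_bar":.158,"pointer":None,"mark_tab":None}
for n in Z:
    for q in ctrl.spot_point(p,n)[:1]: print(n,round(q["conf"],2),np.round(q["xy"],1),ray(p,q["xy"]),ray(p,q["xy"],Z[n]) if Z[n] else "")
p=ctrl.grab_frame("top")
for n in("wheel_axis","knob_grip"):
    for q in ctrl.spot_point(p,n)[:1]: print(n,round(q["conf"],2),ray(p,q["xy"],.109))
E
```

```text
t: 11.3
tcp_pos: [0.4408, 0.3082, 0.0912]
eef_rot: [1.0, 0.013, -0.0, 0.0]
contact_force: [-0.6, 0.2, 0.3]
finger_gap: 0.0849
finger_force: 0.0
t: 12.3
tcp_pos: [0.33, 0.106, 0.3118]
eef_rot: [1.0, 0.011, 0.001, 0.001]
contact_force: [1.5, 1.1, 0.1]
finger_gap: 0.0853
finger_force: 0.0
[0.3306 0.1076 0.3117]
flap_hinge 0.33 [348.   60.8] [0.4349 0.0376 0.205 ] [0.4446 0.0137 0.12  ]
pointer 0.96 [295.3  78. ] [0.4265 0.0678 0.1219] 
mark_tab 0.85 [350.5  60.3] [0.4352 0.036  0.2061] 
wheel_axis 0.85 [0.4414 0.2632 0.109 ]
knob_grip 0.56 [0.4245 0.3074 0.109 ]
```

View pics/w2.png

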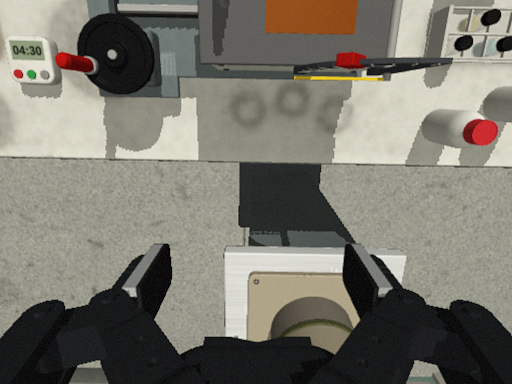

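The wheel stays put with its knob at (75, 62). The mark is at (350, 60) and the shut pointer runs from (295, 78) to (383, 78). I'll tilt back to view the protractor more from the front.

```bash
python3 -m pendant '[3,-7,2,0,-0.15,0,3,-7,2,0,-0.3,0,3,-7,2,0,-0.45,0,3,-7,2,0,-0.6,0,3,-7,2,0,-0.7,0,3,-7,2,0,-0.7,0,3,-7,2,0,-0.7,0]'
python3 - <<'E'
from h import *
np.set_printoptions(precision=4,suppress=True)
p=ctrl.grab_frame("wrist");save(p,"w3");T=np.linalg.inv(p["world_to_cam"]);print(T[:3,3],-T[:3,2])
Z={"flap_hinge":.12,"flap_bar":.158,"pointer":None,"mark_tab":None}
for n in Z:
    for q in ctrl.spot_point(p,n)[:1]: print(n,round(q["conf"],2),np.round(q["xy"],1),ray(p,q["xy"]),ray(p,q["xy"],Z[n]) if Z[n] else "")
W=cloud(p);c=p["color"].astype(int)
red=(c[...,0]>1.7*c[...,1])&(c[...,0]>1.7*c[...,2])&(c[...,0]>90)
k=red&(W[...,2]>.14)&(W[...,2]<.26)&(W[...,0]<.47)&(W[...,0]>.40)&(abs(W[...,1]-.03)<.06)
q=W[k];print("mark",len(q),q.mean(0),q.min(0),q.max(0));print(cv2.minAreaRect(np.float32(q[:,1:]*1000)))
y=(c[...,0]>150)&(c[...,1]>110)&(c[...,2]<70)&(W[...,0]>.4)&(W[...,0]<.46)&(W[...,2]>.1);q=W[y]
if len(q):print("ptr",len(q),q.mean(0),q.min(0),q.max(0))
E
```

```text
t: 13.58
tcp_pos: [0.3894, 0.0575, 0.2051]
eef_rot: [0.978, 0.013, 0.196, -0.071]
contact_force: [-1.1, 1.8, -0.3]
finger_gap: 0.0851
finger_force: 0.0
[0.4061 0.0367 0.3648] [ 0.0849  0.1404 -0.9865]
flap_hinge 0.9 [384.8  68.3] [ 0.5296 -0.0279  0.1242] [ 0.5318 -0.029   0.12  ]
flap_bar 0.95 [170.2  47.5] [0.5298 0.1382 0.1612] [0.5318 0.1398 0.158 ]
pointer 0.7 [262.  188.2] [0.4377 0.0791 0.0251] 
mark_tab 0.63 [307.7 167.5] [0.4331 0.0325 0.2051] 
mark 788 [0.4355 0.0337 0.2007] [0.4312 0.0181 0.1851] [0.4412 0.0452 0.2083]
((30.998748779296875, 193.45330810546875), (29.37736701965332, 15.977340698242188), 45.54656219482422)
ptr 426 [0.4273 0.0208 0.1223] [ 0.4061 -0.0253  0.1199] [0.429  0.0686 0.3648]
```

View pics/w3.png

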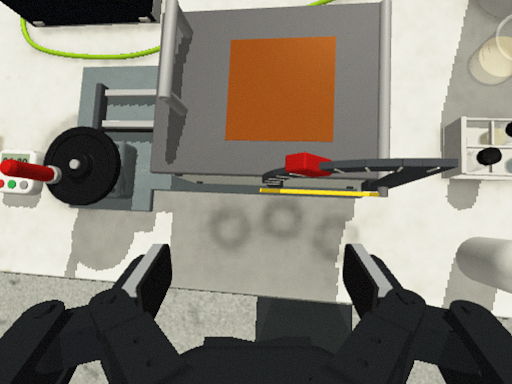

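The bar is at (170, 47), the shut pointer's tip at (262, 190), its hinge end at (383, 190) and the mark at (305, 165). I'll fit the mark's front face and hinge end from this view.

Run:
```python
from h import *
np.set_printoptions(precision=4,suppress=True)
p=ctrl.grab_frame("wrist");W=cloud(p);c=p["color"].astype(int)
red=(c[...,0]>1.7*c[...,1])&(c[...,0]>1.7*c[...,2])&(c[...,0]>90)
k=red&(W[...,2]>.14)&(W[...,2]<.26)&(W[...,0]<.47)&(W[...,0]>.40)&(abs(W[...,1]-.03)<.06)
q=W[k];print(np.histogram(q[:,0],8))
f=q[q[:,0]<q[:,0].min()+.003];r=cv2.minAreaRect(np.float32(f[:,1:]*1000));print(len(f),r,f.mean(0),cv2.boxPoints(r))
for u,v in((383,190),(385,10)):print(ray(p,(u,v)),ray(p,(u,v),.12))
# bar and flap edges
b=(abs(W[...,2]-.161)<.006)&(W[...,0]>.47)&(abs(W[...,1]-.14)<.03);q=W[b];print("bar",len(q),q.min(0),q.max(0),np.polyfit(q[:,0],q[:,1],1),np.median(q,0))
cv2.imwrite("pics/m.png",cv2.resize(p["color"][140:210,240:410,::-1],None,fx=4.5,fy=4.5,interpolation=2))
s=ctrl.get_state();print(s["tcp_pos"],s["eef_rot"],s["joint_positions"])
```

```text
(array([180, 100,  77,  73,  72,  81,  95,  67]), array([0.4312, 0.4325, 0.4337, 0.435 , 0.4363, 0.4375, 0.4388, 0.44  ,
       0.4413]))
306 ((30.870445251464844, 194.95181274414062), (26.654321670532227, 14.365091323852539), 42.82776641845703) [0.4323 0.0321 0.199 ] [[ 16.2136 191.1597]
 [ 25.979  180.6244]
 [ 45.5273 198.7439]
 [ 35.7619 209.2793]]
[ 0.4435 -0.0719 -0.0003] [ 0.4315 -0.0382  0.12  ]
[ 0.6719 -0.0748 -0.0012] [ 0.5848 -0.0399  0.12  ]
bar 1366 [0.4895 0.1358 0.155 ] [0.571  0.1464 0.1646] [0.002  0.1389] [0.5282 0.1395 0.1617]
[0.3909 0.0515 0.2079] [ 0.9781  0.0062  0.1974 -0.0656] [-0.0897 -0.4987 -0.0827  2.3403 -0.1329  0.8875 -1.6662]
```

View pics/m.png

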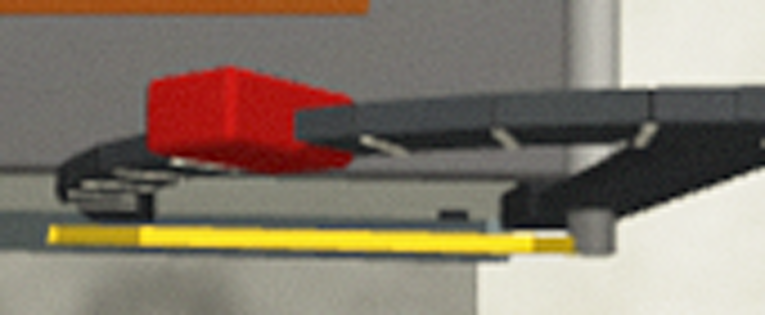

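```bash
cat > g.py <<'E'
import sys,numpy as np
from scipy.spatial.transform import Rotation as R
from cell import ctrl
s=ctrl.get_state();t=np.array(list(map(float,sys.argv[1:4])));th=float(sys.argv[4])
Rt=R.from_rotvec([th,0,0])*R.from_quat([1,0,0,0])
print("shift cm",np.round((t-s["tcp_pos"])*100,2),"turn",np.round((Rt*R.from_quat(s["eef_rot"]).inv()).as_rotvec(),3))
E
python3 g.py .53 .1395 .30 0
```

```text
shift cm [13.91  8.8   9.21] turn [-0.132  0.398 -0.013]
```

```bash
python3 -m pendant '[4,3,5,-0.04,0.1,0,8,5,9.2,-0.08,0.2,0,11,8.8,9.2,-0.13,0.3,-0.01,13.9,8.8,9.2,-0.13,0.4,-0.01,13.9,8.8,9.2,-0.13,0.4,-0.01,13.9,8.8,9.2,-0.13,0.4,-0.01]'; python3 g.py .53 .1395 .25 0
```

```text
t: 14.62
tcp_pos: [0.5295, 0.1403, 0.2993]
eef_rot: [1.0, 0.001, -0.001, -0.002]
contact_force: [0.3, -0.3, -0.2]
finger_gap: 0.0851
finger_force: 0.0
shift cm [ 0.05 -0.08 -4.93] turn [-0.004 -0.002 -0.002]
```

```bash
python3 -m pendant '[0,-0.1,-5,0,0,0,0,-0.1,-10,0,0,0,0,-0.1,-14,0,0,0,0,-0.1,-16,0,0,0,0,-0.1,-16,0,0,0]' 1; python3 -m pendant '[0,0,0,0,0,0,0,0,0,0,0,0,0,0,0,0,0,0,0,0,0,0,0,0,0,0,0,0,0,0,0,0,0,0,0,0]' -1
python3 - <<'E'
from h import *
from scipy.spatial.transform import Rotation as R
np.set_printoptions(precision=4,suppress=True)
s=ctrl.get_state();print(ctrl.hold_point_z)
d=ctrl.hold_point_z
def tcp(th,f):  # bar centre on circle, tool tilted f*th
    b=np.array([.170*np.cos(th)-.038*np.sin(th),.170*np.sin(th)+.038*np.cos(th)])
    return b+d*np.array([np.sin(f*th),-np.cos(f*th)])
for i in range(0,11):
    th=.09*i; print(round(th,2),np.round((tcp(th,1)-tcp(0,1))*100,2))
E
```

```text
t: 15.25
tcp_pos: [0.5284, 0.1386, 0.1394]
eef_rot: [1.0, 0.001, -0.001, -0.002]
contact_force: [-0.4, -0.3, 0.7]
finger_gap: 0.0854
finger_force: 0.0
t: 16.0
tcp_pos: [0.5297, 0.1412, 0.1395]
eef_rot: [1.0, 0.002, -0.001, -0.004]
contact_force: [0.6, 6.9, 0.2]
finger_gap: 0.0077
finger_force: 58.4
0.0187
0.0 [0. 0.]
0.09 [-0.24  1.52]
0.18 [-0.62  3.01]
0.27 [-1.13  4.46]
0.36 [-1.77  5.86]
0.45 [-2.53  7.2 ]
0.54 [-3.41  8.47]
0.63 [-4.4   9.64]
0.72 [-5.49 10.73]
0.81 [-6.68 11.71]
0.9 [-7.94 12.59]
```

The gap is 7.7 mm with 58 N of grip, so the bar is held. Now I swing up to about 0.8 and check.

```bash
python3 -m pendant '[0,-0.1,1.52,0.09,0,0,0,-0.42,3.01,0.18,0,0,0,-0.93,4.46,0.27,0,0,0,-1.57,5.86,0.36,0,0,0,-1.57,5.86,0.36,0,0]'; python3 -m pendant '[0,-0.76,1.34,0.09,0,0,0,-1.64,2.61,0.18,0,0,0,-2.63,3.78,0.27,0,0,0,-3.72,4.87,0.36,0,0,0,-4.91,5.85,0.45,0,0,0,-4.91,5.85,0.45,0,0,0,-4.91,5.85,0.45,0,0]'
cat > m.py <<'E'
from h import *
from scipy.spatial.transform import Rotation as R
np.set_printoptions(precision=4,suppress=True)
s=ctrl.get_state();r=R.from_quat(s["eef_rot"]);b=s["tcp_pos"]-r.as_matrix()[:,2]*ctrl.hold_point_z
v=b[1:]-[-.0285,.120];print("bar",b,"r",np.hypot(*v),"th",np.arctan2(v[1],v[0])-np.arctan2(38,170),"tilt",(r*R.from_quat([1,0,0,0]).inv()).as_rotvec(),s["contact_force"])
for cam in("side","top"):
    p=ctrl.grab_frame(cam);W=cloud(p);c=p["color"].astype(int)
    box=(W[...,0]>.39)&(W[...,0]<.46)&(W[...,1]>-.05)&(W[...,1]<.1)&(W[...,2]>.11)&(W[...,2]<.27)
    for n,k in(("mark",(c[...,0]>1.7*c[...,1])&(c[...,0]>1.7*c[...,2])&(c[...,0]>90)),("ptr",(c[...,1]>1.8*c[...,2])&(c[...,0]<1.7*c[...,1])&(c[...,0]>90))):
        q=W[box&k]
        if len(q): 
            d=q[:,1:].mean(0)-[-.0285,.12]; print(cam,n,len(q),q.mean(0),"ang",np.arctan2(d[1],d[0]),"r",np.hypot(*d))
    for n in("mark_tab","pointer"):
        for o in ctrl.spot_point(p,n)[:1]: print(cam,n,round(o["conf"],2),np.round(o["xy"],1),ray(p,o["xy"]))
    if cam=="side": cv2.imwrite("pics/s.png",cv2.resize(p["color"][130:220,190:310,::-1],None,fx=6,fy=6,interpolation=2))
E
python3 m.py
```

```text
t: 16.62
tcp_pos: [0.5298, 0.123, 0.1989]
eef_rot: [0.983, 0.0, -0.001, -0.183]
contact_force: [0.6, 5.1, 1.1]
finger_gap: 0.0077
finger_force: 60.0
t: 17.5
tcp_pos: [0.53, 0.0743, 0.2567]
eef_rot: [0.918, 0.001, -0.001, -0.397]
contact_force: [1.9, 4.2, 3.1]
finger_gap: 0.0077
finger_force: 61.4
bar [0.53   0.0607 0.2695] r 0.17409150024660192 th 0.8130824127927562 tilt [0.8159 0.0012 0.0024] [1.8543 4.1996 3.1407]
side mark 4 [0.4336 0.0302 0.2013] ang 0.9455297573116339 r 0.10028096786242507
side ptr 35 [0.4279 0.0059 0.151 ] ang 0.7335441492801504 r 0.0463755528279517
side mark_tab 0.68 [235.9 295.5] [ 0.3613 -0.1862  0.0259]
side pointer 0.8 [240.1 183.8] [0.4441 0.2299 0.0233]
top mark 10 [0.4337 0.0387 0.2043] ang 0.8981352463279617 r 0.10778059012087844
top ptr 1 [0.4266 0.0001 0.1518] ang 0.8393156922308959 r 0.042769275551145035
top mark_tab 0.32 [298.5 180.2] [ 0.5139 -0.0264  0.1265]
top pointer 0.95 [280.9 206.4] [0.4275 0.028  0.1815]
```

View pics/s.png

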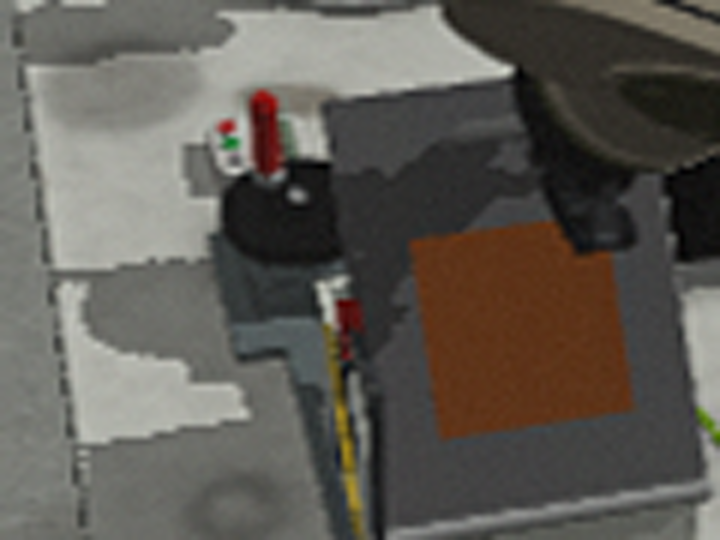

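```bash
python3 -m pendant '[0,-0.63,0.46,0.045,0,0,0,-1.29,0.9,0.09,0,0,0,-1.29,0.9,0.09,0,0,0,-1.29,0.9,0.09,0,0]'; sed -i 's#pics/s.png#pics/s2.png#' m.py
cat >> m.py <<'E'
    if cam=="top": t=cv2.resize(p["color"][180:225,250:310,::-1],None,fx=8,fy=8,interpolation=2)
w=ctrl.grab_frame("wrist")
a=cv2.resize(cv2.imread("pics/s2.png")[200:,150:500],(480,466));cv2.imwrite("pics/c.png",cv2.resize(np.hstack([cv2.resize(a,(480,360)),t]),None,fx=.8,fy=.8))
E
python3 m.py
```

```text
t: 18.3
tcp_pos: [0.53, 0.0612, 0.2656]
eef_rot: [0.899, 0.001, -0.0, -0.438]
contact_force: [3.7, 3.0, 4.9]
finger_gap: 0.008
finger_force: 61.8
bar [0.5301 0.0464 0.2772] r 0.17410560615007595 th 0.905893584976245 tilt [0.9056 0.0008 0.0023] [3.6613 3.0383 4.9255]
side mark 3 [0.4316 0.0298 0.202 ] ang 0.9527193050548118 r 0.10062422464456838
side ptr 29 [0.4279 0.0025 0.1562] ang 0.8627742973996777 r 0.04759393590596927
side mark_tab 0.66 [279.8 151.6] [ 0.4488 -0.2158  0.471 ]
side pointer 0.84 [247.1 183.7] [0.4338 0.0268 0.1983]
top mark 9 [0.4331 0.0394 0.2039] ang 0.8901287134860258 r 0.10789692635048154
top mark_tab 0.57 [279.2 201.8] [0.4377 0.034  0.2045]
top pointer 0.66 [282.6 205.6] [0.4295 0.0234 0.1852]
```

View pics/c.png

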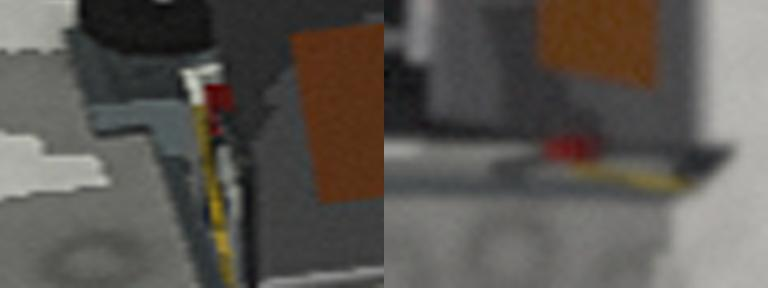

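```bash
cat > fit.py <<'E'
from h import *
from scipy.spatial.transform import Rotation as R
np.set_printoptions(precision=4,suppress=True)
def M(p,q): T=np.eye(4);T[:3,:3]=R.from_quat(q).as_matrix();T[:3,3]=p;return T
w=ctrl.grab_frame("wrist");s=ctrl.get_state();E=np.linalg.inv(M(s["tcp_pos"],s["eef_rot"]))@np.linalg.inv(w["world_to_cam"])
t=ctrl.grab_frame("top")
w2=np.linalg.inv(M([.3306,.1076,.3117],[1,.011,.001,.001])@E)
def hull(p,h,th):
    e=np.array([np.cos(th),np.sin(th)]);n=np.array([-e[1],e[0]]);pts=[]
    for x in(.4312,.4413):
        for r in(.082,.108):
            for o in(-.0075,.0075): y=e*r+n*o;pts.append(proj(p,[x,h+y[0],.12+y[1]]))
    m=np.zeros((384*4,512*4),np.uint8);cv2.fillConvexPoly(m,cv2.convexHull(np.int32(np.array(pts)*4+2)),1)
    return m>0
for nm,f,T,K,bx in(("w2","w2",w2,w["K"],(320,380,45,75)),("top","top0",t["world_to_cam"],t["K"],(255,300,190,215))):
    c=cv2.imread(f"pics/{f}.png")[:,:,::-1].astype(int);p={"world_to_cam":T,"K":K}
    red=(c[...,0]>1.6*c[...,1])&(c[...,0]>1.6*c[...,2])&(c[...,0]>70);b=np.zeros_like(red);b[bx[2]:bx[3],bx[0]:bx[1]]=1;red&=b
    yel=(c[...,1]>1.8*c[...,2])&(c[...,0]<1.7*c[...,1])&(c[...,0]>90);b[:]=0;b[bx[2]:bx[3]+25,bx[0]-60:bx[1]+30]=1;v,u=np.where(yel&b)
    print(nm,"yellow u",u.min(),u.max(),"v",v.mean(),"pred tip",proj(p,[.4275,-.0285+.093,.121]),"hinge",proj(p,[.4275,-.0285,.121]),"px/m",proj(p,[.4275,.0,.121])[0]-proj(p,[.4275,.1,.121])[0])
    rm=cv2.resize(red.astype(np.uint8),None,fx=4,fy=4,interpolation=0)>0
    for h in(-.0285,-.0255):
        best=[]
        for th in np.arange(.7,1.08,.02):
            m=hull(p,h,th)
            for dv in range(-12,13,4):   # free row shift only (x error)
                mm=np.roll(m,dv,0);best.append(((mm&rm).sum()/(mm|rm).sum(),round(th,2),dv))
        print(h,sorted(best)[::-1][:5])
E
python3 fit.py
```

```text
w2 yellow u 294 383 v 77.78187919463087 pred tip [299.7458  77.905 ] hinge [387.5984  79.9042] px/m 94.59168825242864
-0.0285 [(np.float64(0.8147826086956522), np.float64(0.86), -8), (np.float64(0.7857230167461191), np.float64(0.86), -4), (np.float64(0.7815444865989475), np.float64(0.84), -8), (np.float64(0.7650770537556122), np.float64(0.88), -8), (np.float64(0.7593130140299952), np.float64(0.88), -4)]
-0.0255 [(np.float64(0.8209535759096612), np.float64(0.9), -4), (np.float64(0.810503992015968), np.float64(0.9), -8), (np.float64(0.7913022052482445), np.float64(0.88), -8), (np.float64(0.78295524218271), np.float64(0.88), -4), (np.float64(0.7451899951899952), np.float64(0.9), 0)]
top yellow u 257 294 v 194.45652173913044 pred tip [267.7002 208.2597] hinge [298.8158 208.9772] px/m 33.40834464627133
-0.0285 [(np.float64(0.18436213991769548), np.float64(0.86), 0), (np.float64(0.18294190358467244), np.float64(0.88), 0), (np.float64(0.18256242325010233), np.float64(0.84), 0), (np.float64(0.18115055079559364), np.float64(0.82), 0), (np.float64(0.17779598525194593), np.float64(0.8), 0)]
-0.0255 [(np.float64(0.18509316770186335), np.float64(0.9), 0), (np.float64(0.18379934210526316), np.float64(0.88), 0), (np.float64(0.18241577649958915), np.float64(0.86), 0), (np.float64(0.18211784095591266), np.float64(0.84), 0), (np.float64(0.17892561983471075), np.float64(0.92), 0)]
```

```bash
cat > fit2.py <<'E'
import io,contextlib
with contextlib.redirect_stdout(io.StringIO()): from fit import *
p={"world_to_cam":t["world_to_cam"],"K":t["K"]}
def red(c): r=np.clip(c[...,0]-1.3*np.maximum(c[...,1],c[...,2])-15,0,None).astype(float);r[:199]=0;r[207:]=0;r[:,:268]=0;r[:,292:]=0;return r
def yel(c): r=np.clip(np.minimum(c[...,0],c[...,1])-1.5*c[...,2]-5,0,None).astype(float);r[:203]=0;r[213:]=0;r[:,:255]=0;r[:,305:]=0;return r
def cen(r): v,u=np.mgrid[:384,:512];return (u*r).sum()/r.sum(),(v*r).sum()/r.sum(),r.sum()
c0=cv2.imread("pics/top0.png")[:,:,::-1].astype(int);c1=t["color"].astype(int)
for n,c in(("shut",c0),("now",c1)):
    y=yel(c).sum(0);h=y.max()/2;i=np.where(y>h)[0];print(n,"red",cen(red(c)),"yel",cen(yel(c)),"half-extent",i.min(),i.max());print(np.round(y[255:303]))
for th in(.84,.88,.92,.96):
    m=hull(p,-.0285,th);v,u=np.where(m);print(th,"hull c",u.mean()/4-.4,v.mean()/4-.4)
print("shut ptr mid/tip",proj(p,[.4275,-.0285+.0465,.121]),proj(p,[.4275,.0645,.121]))
for th in(.86,.906,.95):print(th,"tip",proj(p,[.4275,-.0285+.093*np.cos(th),.121+.093*np.sin(th)]))
E
python3 fit2.py
```

```text
shut red (np.float64(278.3029226709965), np.float64(202.66105134970573), np.float64(985.4)) yel (np.float64(284.85353535353534), np.float64(208.97853535353536), np.float64(396.0)) half-extent 273 294
[ 0.  0.  0.  0.  0.  0.  0.  0.  0.  0.  0.  0.  0.  0.  0.  7.  3.  9.
 16. 12.  6. 10. 10.  9. 12. 13. 15. 18. 17. 18. 18. 16. 18. 20. 22. 24.
 26. 25. 22. 20. 12.  0.  0.  0.  0.  0.  0.  0.]
now red (np.float64(278.3981922760887), np.float64(202.8290879211175), np.float64(608.5)) yel (np.float64(290.3333333333333), np.float64(207.57471264367817), np.float64(43.5)) half-extent 281 294
[ 0.  0.  0.  0.  0.  0.  0.  0.  0.  0.  0.  0.  0.  0.  0.  0.  0.  0.
  0.  0.  0.  0.  0.  0.  0.  2.  7.  0.  0.  0.  0.  0.  0.  0.  1.  3.
  6.  4.  6. 10.  4.  0.  0.  0.  0.  0.  0.  0.]
0.84 hull c 278.6 202.85
0.88 hull c 279.61019690576654 202.76842475386778
0.92 hull c 280.7287878787879 202.72842712842711
0.96 hull c 281.81504237288135 202.624011299435
shut ptr mid/tip [283.2414 208.6181] [267.7002 208.2597]
0.86 tip [279.5875 205.9786]
0.906 tip [280.814  205.9014]
0.95 tip [282.0313 205.8337]
```

```bash
cat > fit3.py <<'E'
import io,contextlib
with contextlib.redirect_stdout(io.StringIO()): from fit import *
from scipy.optimize import minimize
m4=cv2.imread("pics/m.png");small=cv2.resize(m4,(170,70),interpolation=cv2.INTER_AREA);w3=np.zeros((384,512,3),np.uint8);w3[140:210,240:410]=small
w3T=np.linalg.inv(M([.3909,.0515,.2079],[.9781,.0062,.1974,-.0656])@E)
for nm,img,T,bx,tol in(("w2",cv2.imread("pics/w2.png"),w2,(320,380,45,75),0),("w3",w3,w3T,(265,325,145,185),0)):
    c=img[:,:,::-1].astype(int);p={"world_to_cam":T,"K":w["K"]}
    red=(c[...,0]>1.6*c[...,1])&(c[...,0]>1.6*c[...,2])&(c[...,0]>70);b=np.zeros_like(red);b[bx[2]:bx[3],bx[0]:bx[1]]=1;red&=b
    yel=(c[...,1]>1.8*c[...,2])&(c[...,0]<1.7*c[...,1])&(c[...,0]>90);b[:]=0;b[bx[2]:bx[3]+30,bx[0]-60:bx[1]+80]=1;v,u=np.where(yel&b)
    obs=np.array([u.min(),v[u<u.min()+4].mean()]);pr=proj(p,[.4275,.0645,.121]);sh=obs-pr;print(nm,"tip",obs,"pred",pr,"n",red.sum())
    rm=cv2.resize(red.astype(np.uint8),None,fx=4,fy=4,interpolation=0)>0
    best=[]
    for th in np.arange(.76,1.06,.01):
        m=hull(p,-.0285,th)
        for dv in range(-16,17,2):
            mm=np.roll(m,(int(round(sh[1]*4))+dv,int(round(sh[0]*4))),(0,1));best.append((round((mm&rm).sum()/(mm|rm).sum(),3),round(float(th),2),dv))
    print(sorted(best)[::-1][:6])
E
python3 fit3.py
```

```text
w2 tip [294.  77.] pred [299.718   77.8844] n 412
[(np.float64(0.831), 0.91, -2), (np.float64(0.828), 0.91, 0), (np.float64(0.824), 0.92, -2), (np.float64(0.818), 0.92, 0), (np.float64(0.813), 0.91, -4), (np.float64(0.809), 0.9, -2)]
w3 tip [251.  191.5] pred [256.5387 192.1035] n 821
[(np.float64(0.792), 0.92, 0), (np.float64(0.789), 0.92, -2), (np.float64(0.789), 0.91, -2), (np.float64(0.787), 0.92, 2), (np.float64(0.784), 0.91, 0), (np.float64(0.782), 0.93, 0)]
```

Both close views, taken relative to the shut pointer, put the mark at 0.91–0.92 rad, and the flap is at 0.906. One small nudge and a settle.

```bash
python3 -m pendant '[0,-0.1,0.06,0.007,0,0,0,-0.1,0.06,0.007,0,0,0,-0.1,0.06,0.007,0,0,0,-0.1,0.06,0.007,0,0,0,-0.1,0.06,0.007,0,0,0,-0.1,0.06,0.007,0,0]'; python3 m.py | head -1; python3 -c "
from cell import ctrl
print(abs(ctrl.get_state()['joint_vel']).max() if hasattr(ctrl.get_state()['joint_vel'],'max') else ctrl.get_state()['joint_vel'])"
```

```text
t: 19.7
tcp_pos: [0.53, 0.0602, 0.2662]
eef_rot: [0.898, 0.001, -0.0, -0.441]
contact_force: [4.1, 3.3, 4.7]
finger_gap: 0.0078
finger_force: 61.7
bar [0.5301 0.0455 0.2776] r 0.17411733337761673 th 0.9122238254665992 tilt [0.9125 0.0007 0.0025] [4.1492 3.3156 4.6649]
0.0014917737192719212
```

```bash
python3 -c "
from cell import ctrl
print(ctrl.finish_job())"
```

```text
the job is handed in; nothing more can be done
None
```

I wound the handwheel onto its hard stop, then handed the job in with the gripper holding the flap at rest at about 0.912 rad; two close views put the mark at 0.91–0.92 rad.

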